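# Sieve the press studs out from under the thread spool

### The arm

A 7-joint arm with a two-finger parallel gripper is mounted at the origin on a cart in front of the work surface, level with it; the furniture and walls round the work are solid. World frame = base frame: x ahead of the robot, y to its left, z up, the work surface at z = 0. Lengths are in m, angles in rad, forces in N, time in s.
With the tool pointing down it reaches from about 0.4 to 0.85 m from the base axis. Payload 10.4 kg.
Tool frame: the origin (TCP) lies where the fingers leave the gripper's body, on its centre line; the fingertips stand 73 mm ahead of it and the grasp point (between the pads) lies 54 mm ahead of it; z points along the fingers, y is the direction in which the jaws open and shut (so a half turn about z gives the same grasp; the last joint's range is limited). The gripper opens to 85 mm and grips with 20 to 120 N. Pads are 22 mm wide; open, the fingers measure 114 mm over their backs; the gripper's body (76 mm by 85 mm) begins 54 mm behind the grasp point. The pads swing forward as they close: fully open they stand 13 mm farther back than shut.
Start: joints at [-1.316, 0.332, -0.065, 1.46, 0.022, 1.35, -0.088], TCP at [0.171, 0.601, 0.304] pointing down, gripper open.
Joint ranges: [-2.6, 2.6], [-0.5, 2.12], [-1.47, 1.34], [0.16, 2.42], [-1.27, 4.41], [0.06, 2.06], [-2.6, 2.6]. Speed limits (rad/s): [2.22, 2.22, 2.79, 2.79, 3.14, 3.14, 3.14].

### API

Orientations are given as a unit quaternion [x, y, z, w].
In Python, from workcell import get_obs, camera, camera_model, hand_in gives the robot as it stands.
- The arm moves only by the shell command python3 -m crank 'ROWS' [FORCE]. ROWS is text: rows parted by semicolons, each of 7 numbers parted by spaces: the shift along the tool's x, y, z in units of 40 mm (1.0 is 40 mm), then the turn, a rotation vector about the tool's x, y, z in units of 8 degrees (1.0 is 8 degrees), then the finger opening in mm, from 0 to 85.4. In form: x y z ax ay az jaw; .... A call has exactly 10 rows; each row shifts and turns the pose as measured when the row begins, along the tool's axes as they then stand; what a row does not reach is not made up. A row lasts 1/10 s, in which the tool goes at most 50 mm and 8.59 degrees, less where a joint would pass 70% of its speed; a pose out of reach is approached as far as the arm can. A call is refused whole if a number of a shift passes 1 or a number of a turn 1, either way. A call with a gripper value outside its range is refused whole. The fingers move at their own pace and stop on an object; FORCE is the grip in N (left out, the last holds). Time passes only in rows, so rows that do not move let the fingers close, or fill a call up. It gives the time, the measured TCP pose, the force and the opening at its end, in the units of the state.
- get_obs(): the state, without advancing time (a new reading comes with each control period).
- camera(name): name is "scene" or "side" or "wrist"; returns (picture, depth): 420x560x3 uint8, red, green, blue; 420x560 float32, m along the optical axis (not along the pixel's ray), 0 where there is no reading.
- camera_model(name): a dict with "fx", "fy", "cx", "cy" (pixels), "position" and "rotation" of the camera in the world; the wrist camera has in their place "hand_eye" (4x4, takes a point from camera to tool coordinates, whose origin is the TCP and whose axes are the flange's). Camera axes: x right, y up, looking along -z (the intrinsics and any distortion apply to the point x, -y, -z); pixel columns grow to the right and rows downward; lengths in m; the calibration is good to about 2 mm. A picture is of the moment at which its call begins: read the wrist's pose just before it. camera_model takes no time and is no camera call.
- hand_in(): hands the job in, once; it reports no verdict.
The state is a dict: "clock": time; "joint_pos": joint angles; "joint_velocities": joint speeds; "tau": joint torques, N m; "position": TCP position; "ee_rot": TCP orientation; "ft_force": force on the tool from outside, world axes, zero at the start; "torque": the same for the moment, N m; "grip_width": opening from 0.0 (shut) to 1.0 (fully open).
Only numpy, scipy, OpenCV 4.12 (cv2) and the standard library are available. Lean on these libraries where they do the work, as an engineer would, in place of code of your own. Each camera call takes 0.05 s, during which the arm holds its last target.

### The job

Lift the sieve by its orange handle bar and, keeping it level, carry it over the white tub. Shake it from side to side there until both brass studs have dropped through its slots into the tub and only the red thread spool is left in it. Then stand the sieve, with the spool in it, upright on the open table beside the tub and let go.

Things in the scene. Friction and masses are not known exactly. Their poses are not given: they have to be found in the camera images.
- sieve: open steel sieve basket, 86 mm (x) by 118 mm (y), walls 45 mm high, 0.25 kg. Origin: centre of the underside of its feet, z up. Floor: polished bars along x, top 8 mm up; two 22 mm slots between them, centred at y = +-20 mm. Studs lie still if carried gently and level; brisk strokes of about 50 mm along the sieve's y, each in about 0.25 s (peak 3 m/s2 or more), slide them into the slots.
- handle (a point): centre of the sieve's orange handle bar, 105 mm straight above the sieve's origin, on a bail over its middle. The bar is 70 mm long along the sieve's x, 18 mm wide (y) and 18 mm high, with nothing above or beside it: grip it from above, fingers closing along the sieve's y. Axes as the sieve's.
- tub: white plastic catch tub, open at the top, fixed to the table, 150 mm (its x) by 210 mm (its y) and 45 mm high outside, walls and floor 5 mm thick. Origin: centre of its underside, z up.
- stud_1: small brass press stud, a plain disc 15 mm in diameter and 7 mm thick; starts lying flat on the middle bar of the sieve's floor. Origin: centre of its underside; z up as it starts.
- stud_2: small brass press stud, a plain disc 15 mm in diameter and 7 mm thick; starts lying flat on the middle bar of the sieve's floor. Origin: centre of its underside; z up as it starts.
- spool: wooden thread spool with red thread, 30 mm in diameter and 42 mm tall, 18 g, starts standing in the sieve beside a wall; too big for the slots (it may topple inside the sieve, no matter). Origin: centre of its underside. (A blue and a white spool on the table are bystanders.)

How it is judged:
On the way, in this order (a step that is already met when the one before it is completed fails the run):
1. the sieve is held over the tub, with at least one stud and the spool still in it (height (world z) of sieve above 0.04 m and horizontal distance between sieve and tub below 0.07 m and x of spool in the frame of sieve between -0.043 and 0.043 m and y of spool in the frame of sieve between -0.059 and 0.059 m and z of spool in the frame of sieve between -0.002 and 0.06 m and ((x of stud_1 in the frame of sieve between -0.043 and 0.043 m and y of stud_1 in the frame of sieve between -0.059 and 0.059 m and z of stud_1 in the frame of sieve between -0.002 and 0.06 m) or (x of stud_2 in the frame of sieve between -0.043 and 0.043 m and y of stud_2 in the frame of sieve between -0.059 and 0.059 m and z of stud_2 in the frame of sieve between -0.002 and 0.06 m))), for 0.1 s.
2. both studs have fallen through into the tub while the sieve is held above it with the spool in it (height (world z) of sieve above 0.03 m and horizontal distance between sieve and tub below 0.1 m and x of stud_1 in the frame of tub between -0.072 and 0.072 m and y of stud_1 in the frame of tub between -0.102 and 0.102 m and z of each of stud_1, stud_2 in the frame of tub below 0.03 m and x of stud_2 in the frame of tub between -0.072 and 0.072 m and y of stud_2 in the frame of tub between -0.102 and 0.102 m and x of spool in the frame of sieve between -0.043 and 0.043 m and y of spool in the frame of sieve between -0.059 and 0.059 m and z of spool in the frame of sieve between -0.002 and 0.06 m), for 0.1 s.
At the end, for the whole second after the job is handed in: Both studs lie in the tub; the sieve stands upright (within 0.1 rad) on the table, outside the tub (centres more than 110 mm apart, underside within 10 mm of table height), with the spool inside its walls; all at rest (x of stud_1 in the frame of tub between -0.072 and 0.072 m and y of stud_1 in the frame of tub between -0.102 and 0.102 m and z of each of stud_1, stud_2 in the frame of tub below 0.03 m and x of stud_2 in the frame of tub between -0.072 and 0.072 m and y of stud_2 in the frame of tub between -0.102 and 0.102 m and x of spool in the frame of sieve between -0.043 and 0.043 m and y of spool in the frame of sieve between -0.059 and 0.059 m and z of spool in the frame of sieve between -0.002 and 0.06 m and height (world z) of sieve between -0.01 and 0.01 m and angle between sieve's own z axis and vertical below 0.1 rad and horizontal distance between sieve and tub above 0.11 m and linear speed of sieve below 0.02 m/s and linear speed of each of spool, stud_1, stud_2 below 0.05 m/s); the robot touches nothing.
It fails at once if the sieve is tipped more than 12 degrees (0.21 rad) from level (angle between sieve's own z axis and vertical above 0.21 rad).
It also fails if it takes over 45 s, if anything falls off the work surface, if the arm or the gripper's body presses on something with over 40 N, if the wrist force passes 120 N, or if a joint passes its speed limit or range.

## Working session

There is one attempt and no reset: what is moved stays moved. The work goes in short steps, Python scripts to look and compute and a shell command to move; the robot and the scene stay as the last step left them, time stands still between calls to the robot, and variables do not carry over. Pictures are saved under pics/ and viewed, and the job is handed in when it is done.

```bash
ls; mkdir -p pics; python3 - <<'E'
from workcell import get_obs, camera, camera_model
import cv2,numpy as np
print(get_obs())
for n in ("scene","side","wrist"):
    p,d=camera(n); cv2.imwrite(f"pics/{n}0.png",p[:,:,::-1]); np.save(f"pics/{n}0.npy",d)
    print(n,camera_model(n))
E
```

```text
pics
{'clock': 0.0, 'joint_pos': array([-1.31559987,  0.33287044, -0.06468588,  1.46093666,  0.02162044,
        1.34985515, -0.08849514]), 'joint_velocities': array([-1.80241215e-03,  8.11687433e-04, -6.41239522e-04, -6.06566983e-05,
        3.45697844e-04,  1.25223940e-03, -3.73834233e-03]), 'tau': array([ 1.92043453e-04, -6.25455737e+01,  4.93271649e-02, -3.91583776e+01,
        1.62000430e-02,  1.00200501e-02, -3.72182797e-05]), 'position': array([0.17134001, 0.60078702, 0.30311893]), 'ee_rot': array([ 1.38443641e-01,  9.90370076e-01, -6.84816626e-04, -5.21304451e-05]), 'ft_force': array([-0.12966364, -0.63703585, -0.84356023]), 'torque': array([-0.00938776,  0.00729385,  0.00065078]), 'grip_width': 1.0024870487913906}
scene {'fx': 540.0100839461386, 'fy': 540.0100839461386, 'cx': 285.10329382379143, 'cy': 205.34730090766917, 'position': array([ 0.12016019, -0.27974022,  0.78886851]), 'rotation': array([ 0.34235741, -0.11048911, -0.30721671,  0.88102296])}
side {'fx': 454.39714245701566, 'fy': 454.39714245701566, 'cx': 278.93046814324, 'cy': 206.12642937240614, 'position': array([0.5010891 , 0.90455487, 0.59739413]), 'rotation': array([ 0.00117368,  0.45362647,  0.8911617 , -0.00724332])}
wrist {'fx': 328.02096038344064, 'fy': 328.02096038344064, 'cx': 284.0147332152367, 'cy': 215.84717625977487, 'hand_eye': array([[ 4.12882382e-05,  9.47992344e-01,  3.18293126e-01,
         8.26359684e-02],
       [ 9.99999645e-01, -3.07151346e-04,  7.85090473e-04,
        -4.34581408e-04],
       [ 8.42023920e-04,  3.18292980e-01, -9.47992020e-01,
        -7.03844691e-02],
       [ 0.00000000e+00,  0.00000000e+00,  0.00000000e+00,
         1.00000000e+00]])}
```

View pics/scene0.png

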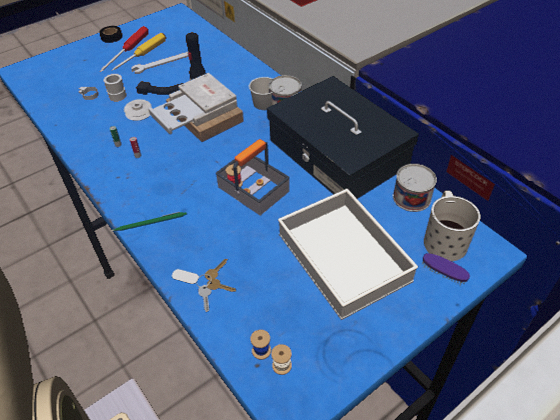

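View pics/side0.png

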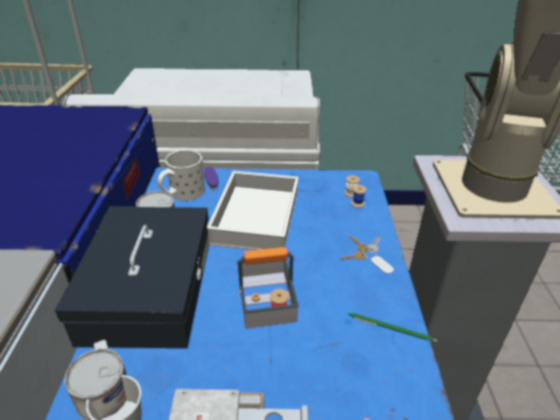

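View pics/wrist0.png

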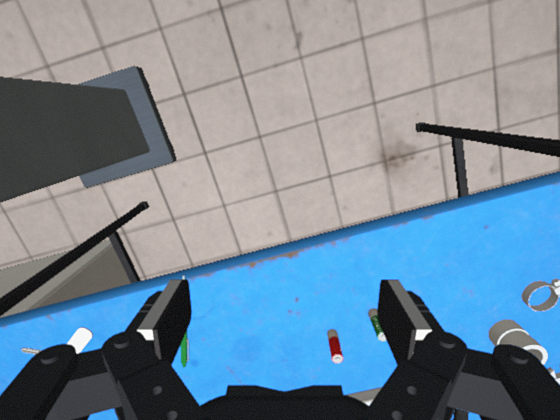

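The scene view shows the sieve at about (253,180) with its orange bar at (250,152), the tub at (347,250), and the toolbox at (340,130) behind the sieve. The side view shows the bar at (265,255) and the tub at (255,210). Next I'll measure the bar and the tub.

```bash
cat > h.py <<'E'
import numpy as np,cv2
from scipy.spatial.transform import Rotation as R
from workcell import get_obs, camera, camera_model
def pose(n):
    m=camera_model(n)
    if n=="wrist":
        o=get_obs(); H=m["hand_eye"]; r=R.from_quat(o["ee_rot"]).as_matrix()
        return m, o["position"]+r@H[:3,3], r@H[:3,:3]
    return m,m["position"],R.from_quat(m["rotation"]).as_matrix()
def rays(n,u,v):
    m,p,r=pose(n); u=np.asarray(u,float);v=np.asarray(v,float)
    d=np.stack([(u-m["cx"])/m["fx"],-(v-m["cy"])/m["fy"],-np.ones_like(u)],-1)
    return p,d@r.T
def onplane(n,u,v,z):
    p,d=rays(n,u,v); return p+d*((z-p[2])/d[...,2])[...,None]
def cloud(n,dep):
    v,u=np.mgrid[:420,:560]; p,d=rays(n,u,v); return p+d*dep[...,None]
E
python3 - <<'E'
from h import *
for n in ("scene","side"):
    im=cv2.imread(f"pics/{n}0.png"); d=np.load(f"pics/{n}0.npy"); P=cloud(n,d)
    h=cv2.cvtColor(im,cv2.COLOR_BGR2HSV)
    m=cv2.inRange(h,(5,180,140),(18,255,255))
    k,l,s,c=cv2.connectedComponentsWithStats(m)
    for i in range(1,k):
        if s[i,4]<100: continue
        q=P[(l==i)&(d>0)]; print(n,s[i],c[i],q.min(0).round(3),q.max(0).round(3))
        top=q[q[:,2]>np.percentile(q[:,2],98)-.004]
        r=cv2.minAreaRect((top[:,:2]*1000).astype(np.float32)); print(' top',len(top),r,np.median(top[:,2]), top.mean(0))
    # tub: rim points
    box=(slice(170,330),slice(265,430)) if n=="scene" else (slice(165,255),slice(195,310))
    w=np.zeros((420,560),bool); w[box]=True
    w&=(h[:,:,1]<70)&(d>0)
    for lo,hi in((.037,.052),(-.003,.015)):
        q=P[w&(P[:,:,2]>lo)&(P[:,:,2]<hi)]
        qi=(w&(P[:,:,2]>lo)&(P[:,:,2]<hi)).astype(np.uint8)
        k,l,s,c=cv2.connectedComponentsWithStats(qi); i=1+s[1:,4].argmax()
        q=P[l==i]
        print(n,lo,cv2.minAreaRect((q[:,:2]*1000).astype(np.float32)),len(q),np.median(q[:,2]))
    # sieve rim
    w=np.zeros((420,560),bool); w[(slice(140,220),slice(210,295)) if n=="scene" else (slice(245,330),slice(230,305))]=True
    q=P[w&(d>0)&(P[:,:,2]>.038)&(P[:,:,2]<.047)&(h[:,:,1]<110)]
    print('sieve rim',cv2.minAreaRect((q[:,:2]*1000).astype(np.float32)),len(q))
E
```

```text
scene [235 140  30  22 228] [249.60526316 150.3245614 ] [0.491 0.344 0.109] [0.558 0.373 0.116]
 top 192 ((524.1295776367188, 359.1686706542969), (66.07799530029297, 17.075483322143555), 12.268599510192871) 0.11357943562470807 [0.52398878 0.3589501  0.11356113]
scene 0.037 ((571.5966186523438, 151.35581970214844), (317.015625, 221.08985900878906), 58.43921661376953) 1934 0.04491016746157628
scene -0.003 ((564.2539672851562, 132.0413818359375), (188.572998046875, 129.59881591796875), 81.88946533203125) 5922 0.004723382054058423
sieve rim ((567.9715576171875, 329.9725646972656), (170.89617919921875, 192.02796936035156), 6.763226509094238) 480
side [245 249  42  11 301] [265.7807309  254.31561462] [0.492 0.355 0.106] [0.557 0.379 0.116]
 top 227 ((525.365478515625, 365.55645751953125), (64.65888977050781, 15.894979476928711), 12.77407455444336) 0.11309466987974592 [0.52447387 0.36698614 0.11307654]
side 0.037 ((560.355224609375, 161.4951629638672), (285.0337829589844, 153.09933471679688), 81.6283187866211) 1082 0.04420732546360301
side -0.003 ((555.72265625, 103.70966339111328), (166.1938018798828, 134.98123168945312), 81.79683685302734) 2813 0.004255848943817808
sieve rim ((525.5695190429688, 365.9677734375), (88.65388488769531, 117.66488647460938), 9.822015762329102) 381
```

```bash
python3 - <<'E'
import cv2
a=cv2.imread("pics/scene0.png")[130:230,200:310]; b=cv2.imread("pics/side0.png")[235:335,220:320]
cv2.imwrite("pics/c1.png",cv2.resize(a,None,fx=5,fy=5,interpolation=2)); cv2.imwrite("pics/c2.png",cv2.resize(b,None,fx=5,fy=5,interpolation=2))
E
```

```text
(no output)
```

View pics/c1.png

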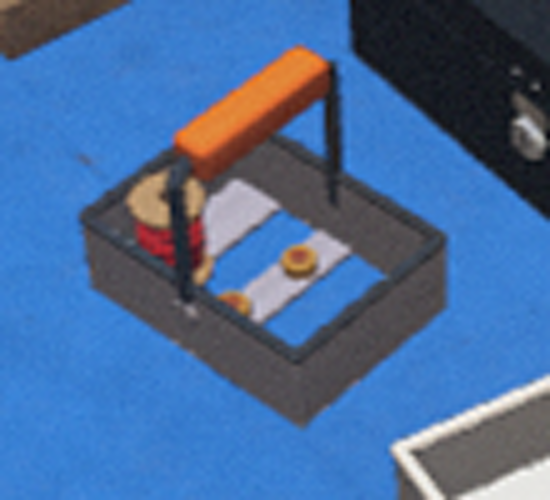

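View pics/c2.png

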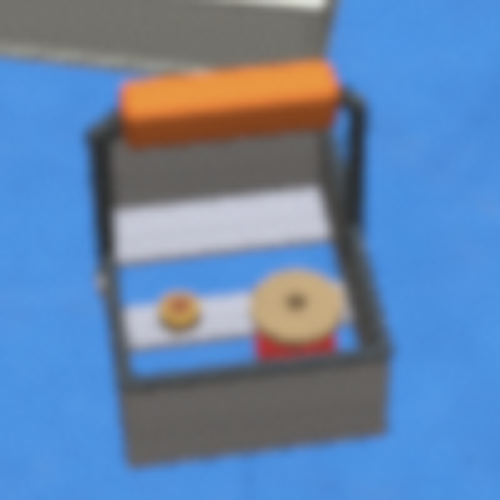

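```bash
python3 - <<'E'
from h import *
for n in ("scene","side"):
    im=cv2.imread(f"pics/{n}0.png"); d=np.load(f"pics/{n}0.npy"); P=cloud(n,d)
    h=cv2.cvtColor(im,cv2.COLOR_BGR2HSV)
    m=cv2.inRange(h,(5,180,140),(18,255,255))>0
    m[:, :230]=0; m[:,300:]=0
    q=P[m&(d>0)][:,:2]; c=q.mean(0); v=np.linalg.svd(q-c)[2][0]; print(n,'bar pca',c,np.degrees(np.arctan2(v[1],v[0])))
    z=P[:,:,2]
    w=(d>0)&(z>.038)&(z<.05)&(h[:,:,1]<70)&(h[:,:,2]>110)&(P[:,:,0]>.44)&(P[:,:,0]<.69)&(P[:,:,1]>.0)&(P[:,:,1]<.28)
    k,l,s,c=cv2.connectedComponentsWithStats(w.astype(np.uint8)); i=1+s[1:,4].argmax()
    q=P[l==i]; print(s[i],cv2.minAreaRect((q[:,:2]*1000).astype(np.float32)),len(q))
    vis=im.copy(); vis[l==i]=(0,0,255); cv2.imwrite(f"pics/rim_{n}.png",vis)
E
```

```text
scene bar pca [0.52348251 0.35876959] -170.02253020896148
[ 278  189  140  118 1260] ((555.0531005859375, 125.64615631103516), (217.87991333007812, 154.71299743652344), 81.69268798828125) 1260
side bar pca [0.52407678 0.36797065] 10.728814530946158
[207 172  91  67 970] ((555.3302612304688, 127.3494873046875), (216.0069122314453, 153.09933471679688), 81.6283187866211) 970
```

```bash
python3 - <<'E'
import cv2,numpy as np
a=cv2.imread("pics/rim_scene.png")[170:330,260:440]; b=cv2.imread("pics/rim_side.png")[160:260,190:320]
a=cv2.resize(a,(540,480));b=cv2.resize(b,None,fx=2,fy=2)
o=np.zeros((480,800,3),np.uint8);o[:,:540]=a;o[:200,540:800]=b;cv2.imwrite("pics/rims.png",o)
E
```

```text
(no output)
```

View pics/rims.png

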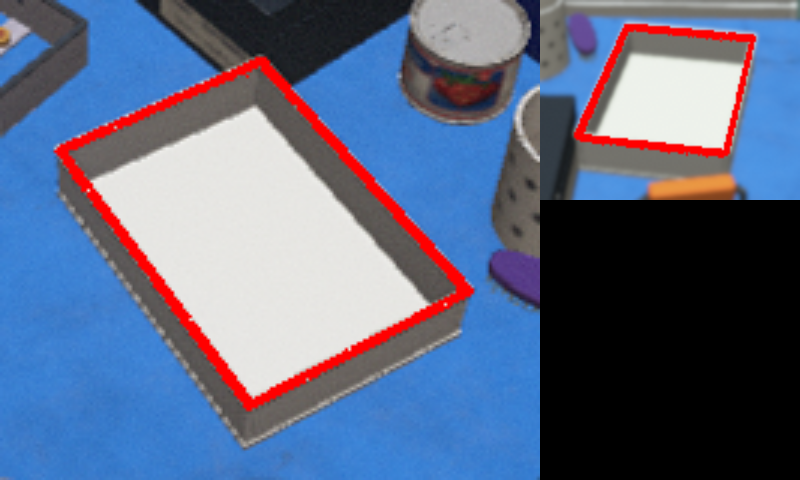

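Measured so far: sieve centre about (0.5245, 0.364) with yaw about 10.5°, and tub centre (0.555, 0.127) with yaw about -8.3°. The bar top at 0.113–0.114 m matches the stated geometry. I'll move towards the sieve now.

```bash
python3 -m crank '-0.8 -0.26 0 0 0 0 85; -1 -0.32 0 0 0 0 85; -1 -0.32 0 0 0 0 85; -1 -0.32 0 0 0 0 85; -1 -0.32 0 0 0 0 85; -1 -0.32 0 0 0 0 85; -1 -0.32 0 0 0 0 85; -1 -0.32 0 0 0 0 85; -0.8 -0.3 0 0 0 0 85; -0.5 -0.2 0 0 0 0 85' 40
cat >> h.py <<'E'
def togo(p,yaw_y):
    """rows-units from present pose to p with tool down, tool y at heading yaw_y (deg)"""
    o=get_obs(); r=R.from_quat(o["ee_rot"]); 
    a=np.radians(yaw_y); y=np.array([np.cos(a),np.sin(a),0]); z=np.array([0,0,-1.]); x=np.cross(y,z)
    T=R.from_matrix(np.stack([x,y,z],1))
    rv=(r.inv()*T).as_rotvec(degrees=True)
    print("t",round(o["clock"],2),"pos",o["position"].round(4),"F",o["ft_force"].round(2),"grip",round(o["grip_width"]*85.4,1))
    print("shift now-axes",(r.inv().apply(np.array(p)-o["position"])/.04).round(2),"turn",(rv/8).round(2), "shift in target axes",(T.inv().apply(np.array(p)-o["position"])/.04).round(2))
E
python3 -c "
from h import *
togo([.5245,.364,.25],100.5)"
```

```text
clock: 1.15
position: [0.4957, 0.3801, 0.2992]
ee_rot: [0.134, 0.991, -0.003, -0.002]
ft_force: [0.7, 0.1, 0.2]
grip_width: 0.992
t 1.15 pos [0.4957 0.3801 0.2992] F [0.74 0.11 0.17] grip 84.7
shift now-axes [-0.81 -0.19  1.23] turn [-0.04 -0.03 -3.23] shift in target axes [-0.63 -0.53  1.23]
```

```bash
python3 -m crank '-0.4 -0.1 0.2 0 0 -0.8 85; -0.4 -0.1 0.2 0 0 -0.8 85; 0 0 0.2 0 0 -0.8 85; 0 0 0 0 0 -0.8 85; 0 0 0 0 0 0 85; 0 0 0 0 0 0 85; 0 0 0 0 0 0 85; 0 0 0 0 0 0 85; 0 0 0 0 0 0 85; 0 0 0 0 0 0 85'
python3 - <<'E'
from h import *
togo([.5245,.364,.25],100.5)
for n in ("wrist","side","scene"):
    p,d=camera(n); cv2.imwrite(f"pics/{n}1.png",p[:,:,::-1]); np.save(f"pics/{n}1.npy",d)
im=cv2.imread("pics/wrist1.png");d=np.load("pics/wrist1.npy");P=cloud("wrist",d)
h=cv2.cvtColor(im,cv2.COLOR_BGR2HSV); m=(cv2.inRange(h,(5,180,140),(18,255,255))>0)&(d>0)
q=P[m]; q=q[(q[:,2]>.108)&(q[:,2]<.12)]
print(len(q),q.min(0),q.max(0),cv2.minAreaRect((q[:,:2]*1000).astype(np.float32)))
c=q.mean(0);v=np.linalg.svd(q[:,:2]-c[:2])[2][0]; print(c,np.degrees(np.arctan2(v[1],v[0])))
E
```

```text
clock: 2.15
position: [0.5296, 0.36, 0.2725]
ee_rot: [-0.089, 0.996, -0.004, -0.003]
ft_force: [-0.1, 0.4, 0.6]
grip_width: 0.995
t 2.15 pos [0.5296 0.36   0.2725] F [-0.1   0.39  0.58] grip 85.0
shift now-axes [0.1  0.12 0.56] turn [-0.05 -0.05 -0.03] shift in target axes [0.11 0.12 0.56]
661 [0.48964969 0.34834719 0.10937909] [0.55866382 0.37524155 0.11527483] ((524.180908203125, 362.2295227050781), (69.01038360595703, 16.72063446044922), 9.9961519241333)
[0.52087859 0.36154189 0.11307964] 10.226959758842865
```

View pics/wrist1.png

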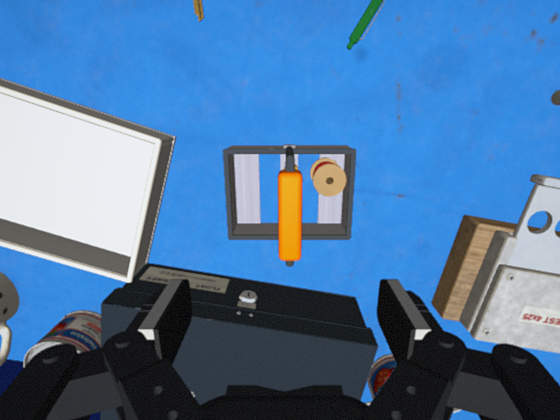

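The wrist view shows the bar at (290,215), with the toolbox close behind it at (240,310). I'll check the toolbox extents and height before going down.

```bash
python3 - <<'E'
from h import *
o=get_obs()
im=cv2.imread("pics/scene0.png"); d=np.load("pics/scene0.npy");P=cloud("scene",d)
z=P[:,:,2]; w=(d>0)&(P[:,:,0]>.5)&(P[:,:,0]<.9)&(P[:,:,1]>.15)&(P[:,:,1]<.6)&(z>.06)
w[:,265:]&=True; w[:,:266]=False
k,l,s,c=cv2.connectedComponentsWithStats(w.astype(np.uint8))
for i in range(1,k):
    if s[i,4]>150:
        q=P[l==i]; print(s[i],q.min(0).round(3),q.max(0).round(3)); 
        for lo,hi in ((.1,.2),(.12,.2),(.14,.3)):
            t=q[(q[:,2]>lo)&(q[:,2]<hi)]; 
            if len(t)>5: print(lo,t.min(0).round(3),t.max(0).round(3),cv2.minAreaRect((t[:,:2]*1000).astype(np.float32)))
togo([.5242,.3622,.157],100)
E
```

```text
[  267    17   206   168 17365] [0.639 0.15  0.06 ] [0.9   0.6   0.155]
0.1 [0.73 0.15 0.1 ] [0.9   0.6   0.155] ((814.9119873046875, 375.0097351074219), (449.9391784667969, 170.0824737548828), 89.99212646484375)
0.12 [0.823 0.15  0.12 ] [0.9   0.6   0.155] ((861.3978881835938, 375.01708984375), (449.91168212890625, 77.1106948852539), 89.99212646484375)
0.14 [0.829 0.15  0.14 ] [0.9   0.6   0.155] ((864.5782470703125, 374.989013671875), (449.6561279296875, 70.74993896484375), 89.99212646484375)
t 2.3 pos [0.5297 0.3599 0.2725] F [-0.19  0.31  0.23] grip 84.9
shift now-axes [0.1  0.1  2.89] turn [-0.05 -0.05  0.03] shift in target axes [0.12 0.08 2.89]
```

```bash
python3 -m crank '0.1 0.1 0.5 0 0 0 60; 0 0 0.5 0 0 0 60; 0 0 0.5 0 0 0 60; 0 0 0.5 0 0 0 60; 0 0 0.4 0 0 0 60; 0 0 0.3 -0.05 -0.05 0 60; 0 0 0.1 0 0 0 60; 0 0 0 0 0 0 60; 0 0 0 0 0 0 60; 0 0 0 0 0 0 60'
python3 - <<'E'
from h import *
togo([.5242,.3622,.157],100)
for n in ("wrist","side","scene"):
    p,d=camera(n); cv2.imwrite(f"pics/{n}2.png",p[:,:,::-1]); np.save(f"pics/{n}2.npy",d)
im=cv2.imread("pics/wrist2.png");d=np.load("pics/wrist2.npy");P=cloud("wrist",d)
h=cv2.cvtColor(im,cv2.COLOR_BGR2HSV); m=(cv2.inRange(h,(5,180,140),(18,255,255))>0)&(d>0)
q=P[m]; q=q[(q[:,2]>.108)&(q[:,2]<.12)]
print(len(q),cv2.minAreaRect((q[:,:2]*1000).astype(np.float32)))
E
```

```text
clock: 3.3
position: [0.5252, 0.3633, 0.159]
ee_rot: [-0.089, 0.996, 0.001, 0.002]
ft_force: [0.4, -0.4, 0.4]
grip_width: 0.706
t 3.3 pos [0.5252 0.3633 0.159 ] F [ 0.44 -0.43  0.41] grip 60.3
shift now-axes [ 0.03 -0.02  0.05] turn [0.01 0.02 0.02] shift in target axes [ 0.03 -0.02  0.05]
2250 ((524.1095581054688, 361.7866516113281), (69.55282592773438, 17.37116241455078), 10.360098838806152)
```

View pics/wrist2.png

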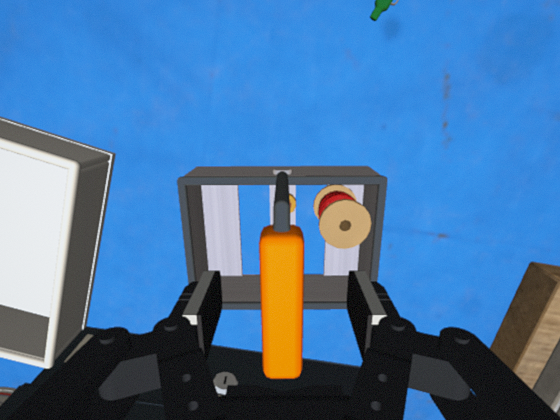

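View pics/side2.png

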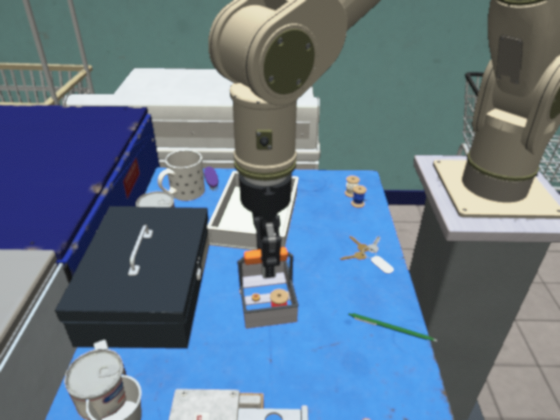

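The bar at (282,300) sits between the fingers, so I'll close the gripper.

```bash
python3 -m crank '0 0 0.05 0 0 0 40; 0 -0.03 0 0 0 0 30; 0 0 0 0 0 0 24; 0 0 0 0 0 0 20; 0 0 0 0 0 0 17; 0 0 0 0 0 0 14; 0 0 0 0 0 0 10; 0 0 0 0 0 0 10; 0 0 0 0 0 0 10; 0 0 0 0 0 0 10' 90
python3 -c "
from h import *
togo([.5242,.3622,.157],100)"
```

```text
clock: 4.45
position: [0.5257, 0.3622, 0.1576]
ee_rot: [-0.089, 0.996, 0.001, 0.002]
ft_force: [-1.1, 0.4, 0.1]
grip_width: 0.195
t 4.45 pos [0.5257 0.3622 0.1576] F [-1.08  0.44  0.05] grip 16.7
shift now-axes [0.04 0.01 0.02] turn [0.02 0.03 0.03] shift in target axes [0.04 0.01 0.02]
```

```bash
python3 -m crank '0 0 -0.05 0 0 0 10; 0 0 -0.12 0 0 0 10; 0 0 -0.2 0 0 0 10; 0 0 -0.3 0 0 0 10; 0 0 -0.35 0 0 0 10; 0 0 -0.35 0 0 0 10; 0 0 -0.3 0 0 0 10; 0 0 -0.2 0 0 0 10; 0 0 -0.1 0 0 0 10; 0 0 -0.05 0 0 0 10'
python3 - <<'E'
from h import *
togo([.555,.1265,.25],100)
for n in ("wrist","side","scene"):
    p,d=camera(n); cv2.imwrite(f"pics/{n}3.png",p[:,:,::-1]); np.save(f"pics/{n}3.npy",d)
E
```

```text
clock: 5.45
position: [0.5252, 0.3616, 0.2462]
ee_rot: [-0.089, 0.996, 0.001, 0.002]
ft_force: [0.2, -0.6, -2.8]
grip_width: 0.2
t 5.45 pos [0.5252 0.3616 0.2462] F [ 0.22 -0.63 -2.79] grip 17.1
shift now-axes [ 0.31 -5.92 -0.11] turn [0.02 0.03 0.02] shift in target axes [ 0.29 -5.92 -0.1 ]
```

View pics/wrist3.png

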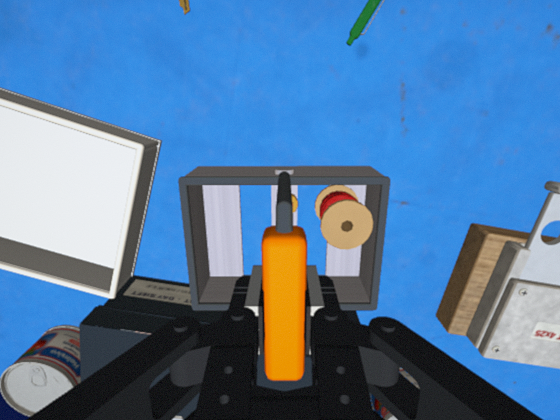

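View pics/side3.png

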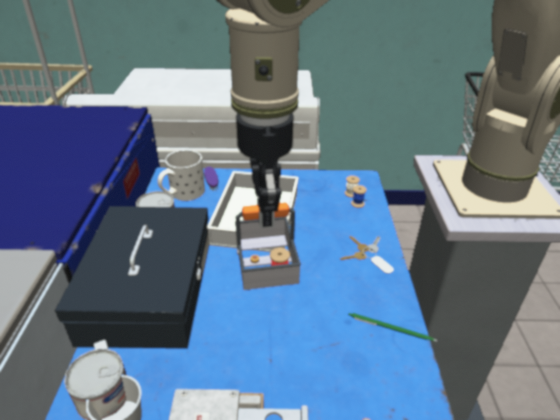

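Both pictures show the sieve lifted level. The spool at (345,215) is upright in the wrist view, and the stud is still on the middle bar. I'll carry it gently towards the tub.

```bash
python3 -m crank '0 -0.1 0 0 0 0 10; 0 -0.2 0 0 0 0 10; 0.02 -0.3 0 0 0 0 10; 0.03 -0.4 0 0 0 0 10; 0.03 -0.5 0 0 0 0 10; 0.03 -0.5 0 0 0 0 10; 0.02 -0.4 0 0 0 0 10; 0 -0.3 0 0 0 0 10; 0 -0.2 0 0 0 0 10; 0 -0.1 0 0 0 0 10'
python3 - <<'E'
from h import *
togo([.555,.1265,.245],100)
for n in ("wrist",):
    p,d=camera(n); cv2.imwrite(f"pics/{n}4.png",p[:,:,::-1]); np.save(f"pics/{n}4.npy",d)
E
```

```text
clock: 6.6
position: [0.5419, 0.2291, 0.2429]
ee_rot: [-0.087, 0.996, -0.0, 0.0]
ft_force: [-0.1, 1.1, -2.9]
grip_width: 0.189
t 6.6 pos [0.5419 0.2291 0.2429] F [-0.06  1.11 -2.86] grip 16.1
shift now-axes [ 0.12 -2.58 -0.05] turn [-0.01  0.   -0.  ] shift in target axes [ 0.12 -2.58 -0.05]
```

View pics/wrist4.png

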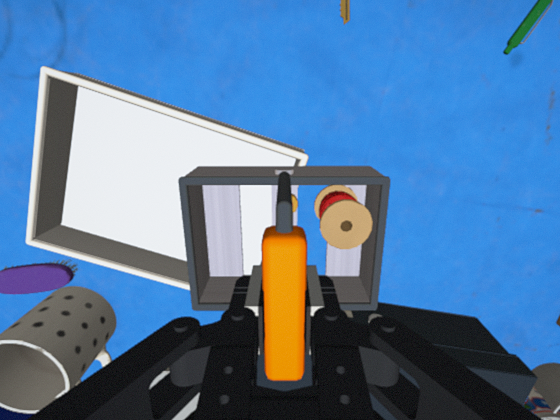

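The spool and stud haven't moved. I'll finish the carry and then turn to line up with the tub.

```bash
python3 -m crank '0 -0.1 0 0 0 0 10; 0 -0.2 0 0 0 0 10; 0.02 -0.3 0 0 0 0 10; 0.03 -0.4 0 0 0 0 10; 0.03 -0.4 0 0 0 0 10; 0.03 -0.35 0 0 0 0 10; 0 -0.25 0 0 0 0 10; 0 -0.15 0 0 0 0 10; 0 -0.1 0 0 0 0 10; 0 0 0 0 0 0 10'
python3 -m crank '0 0 0 0 0 0.1 10; 0 0 0 0 0 0.2 10; 0 0 0 0 0 0.3 10; 0 0 0 0 0 0.4 10; 0 0 0 0 0 0.4 10; 0 0 0 0 0 0.3 10; 0 0 0 0 0 0.2 10; 0 0 0 0 0 0.1 10; 0 0 0 0 0 0.05 10; 0 0 0 0 0 0 10'
python3 - <<'E'
from h import *
togo([.555,.1265,.235],81.7)
for n in ("wrist","side","scene"):
    p,d=camera(n); cv2.imwrite(f"pics/{n}5.png",p[:,:,::-1]); np.save(f"pics/{n}5.npy",d)
E
```

```text
clock: 7.65
position: [0.5542, 0.132, 0.2429]
ee_rot: [-0.087, 0.996, -0.0, 0.0]
ft_force: [0.1, 0.9, -3.1]
grip_width: 0.192
clock: 8.65
position: [0.5531, 0.1383, 0.2424]
ee_rot: [0.063, 0.998, 0.001, -0.0]
ft_force: [-0.0, 0.5, -3.2]
grip_width: 0.192
t 8.65 pos [0.5531 0.1383 0.2424] F [-0.01  0.49 -3.18] grip 16.4
shift now-axes [-0.08 -0.29  0.18] turn [ 0.01 -0.    0.14] shift in target axes [-0.09 -0.29  0.18]
```

View pics/wrist5.png

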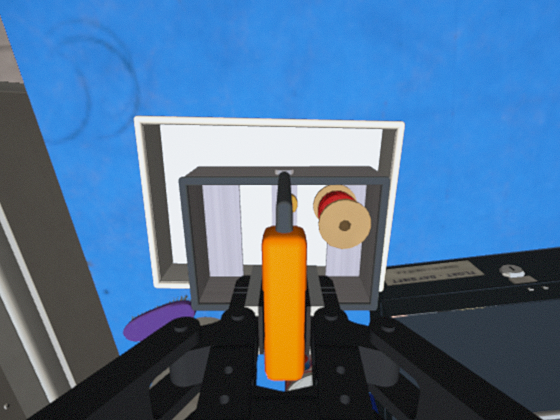

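View pics/scene5.png

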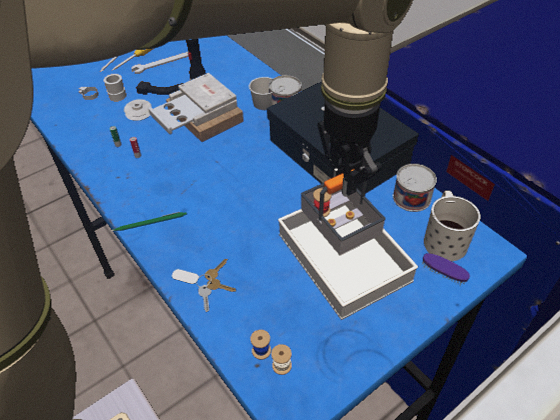

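View pics/side5.png

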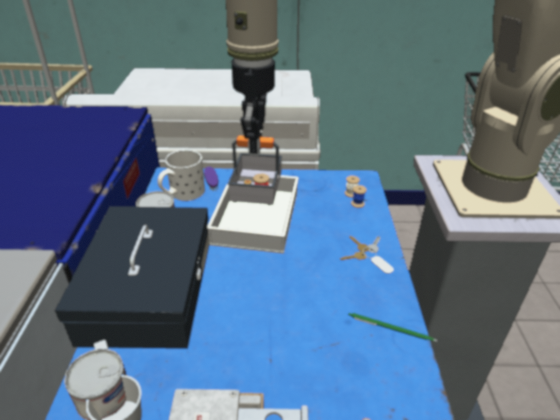

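The sieve is level over the tub, with both studs and the spool in it: scene view studs at (335,220) and (350,214). I'll lower it a little and centre it.

```bash
python3 -m crank '0 -0.05 0.05 0 0 0 10; 0 -0.07 0.1 0 0 0.05 10; -0.02 -0.07 0.13 0 0 0.05 10; -0.03 -0.07 0.13 0 0 0.05 10; -0.02 -0.05 0.1 0 0 0 10; 0 -0.02 0.05 0 0 0 10; 0 0 0 0 0 0 10; 0 0 0 0 0 0 10; 0 0 0 0 0 0 10; 0 0 0 0 0 0 10' 110
python3 - <<'E'
from h import *
togo([.555,.1265,.217],81.7)
E
```

```text
clock: 9.8
position: [0.5542, 0.1228, 0.2177]
ee_rot: [0.074, 0.997, 0.0, -0.001]
ft_force: [0.8, 0.2, -2.7]
grip_width: 0.192
t 9.8 pos [0.5542 0.1228 0.2177] F [ 0.77  0.21 -2.69] grip 16.4
shift now-axes [-0.01  0.09  0.02] turn [ 0.   -0.01 -0.03] shift in target axes [-0.01  0.09  0.02]
```

```bash
python3 -m crank '0 0.6 0 0 0 0 10; 0 -0.6 0 0 0 0 10; 0 -0.6 0 0 0 0 10; 0 0.6 0 0 0 0 10; 0 0.6 0 0 0 0 10; 0 -0.6 0 0 0 0 10; 0 -0.6 0 0 0 0 10; 0 0.6 0 0 0 0 10; 0 0 0 0 0 0 10; 0 0 0 0 0 0 10'
python3 - <<'E'
from h import *
togo([.555,.1265,.217],81.7)
for n in ("wrist","scene"):
    p,d=camera(n); cv2.imwrite(f"pics/{n}6.png",p[:,:,::-1]); np.save(f"pics/{n}6.npy",d)
a=cv2.imread("pics/scene6.png")[160:320,260:430]; cv2.imwrite("pics/s6c.png",cv2.resize(a,None,fx=3.4,fy=3.4,interpolation=2))
E
```

```text
clock: 10.8
position: [0.5555, 0.124, 0.2202]
ee_rot: [0.074, 0.997, 0.001, 0.002]
ft_force: [0.0, -1.4, -2.4]
grip_width: 0.191
t 10.8 pos [0.5555 0.124  0.2202] F [ 0.01 -1.38 -2.4 ] grip 16.3
shift now-axes [0.02 0.06 0.08] turn [ 0.02  0.02 -0.02] shift in target axes [0.02 0.06 0.08]
```

View pics/wrist6.png

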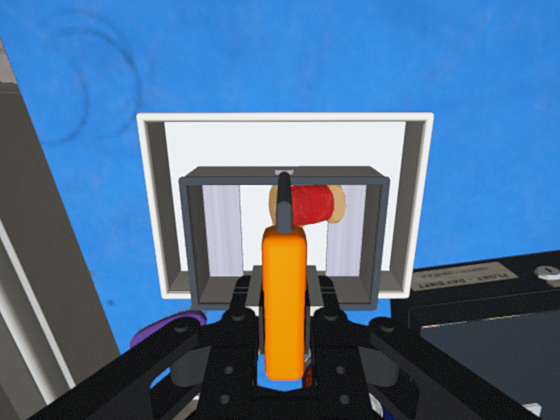

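View pics/s6c.png

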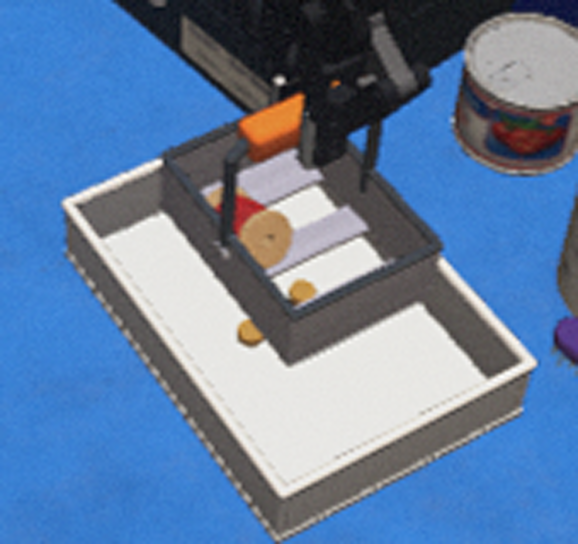

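The spool at (305,205) in the wrist view has toppled inside the sieve. The zoomed scene view shows two brass discs at (249,332) and (302,291), apparently on the tub floor. I'll check their heights.

```bash
python3 - <<'E'
from h import *
im=cv2.imread("pics/scene6.png");d=np.load("pics/scene6.npy");P=cloud("scene",d)
h=cv2.cvtColor(im,cv2.COLOR_BGR2HSV); m=cv2.inRange(h,(8,90,90),(28,255,255)); 
m[:235]=0;m[300:]=0;m[:,:300]=0;m[:,380:]=0
k,l,s,c=cv2.connectedComponentsWithStats(m)
th=np.radians(-8.3)
for i in range(1,k):
    if s[i,4]<8: continue
    q=np.median(P[(l==i)&(d>0)],axis=0); e=q[:2]-[.555,.1265]
    print(s[i],c[i].round(1),q.round(4),'tub xy',(np.cos(th)*e[0]+np.sin(th)*e[1]).round(4),(-np.sin(th)*e[0]+np.cos(th)*e[1]).round(4))
# scan free table +y of tub
togo([.525,.36,.22],81.7)
E
```

```text
[335 235   8   4  22] [338.1 236. ] [0.5312 0.1191 0.0835] tub xy -0.0225 -0.0107
[345 242   8   7  39] [348.3 245.2] [0.5747 0.1332 0.0115] tub xy 0.0186 0.0095
[330 254   8   8  41] [333.  257.6] [0.5333 0.129  0.0109] tub xy -0.0218 -0.0007
t 10.9 pos [0.5553 0.1249 0.2201] F [-1.14 -0.38 -2.76] grip 16.4
shift now-axes [1.61 5.71 0.02] turn [ 0.03  0.02 -0.01] shift in target axes [1.6  5.71 0.  ]
```

Both studs are at z about 0.011 m in the tub, which matches the 5 mm floor plus their 7 mm thickness. I'll carry the sieve back to the free spot where it started.

```bash
python3 -m crank '0 0 -0.1 0 0 0 10; 0 0.1 -0.15 0 0 0 10; 0.05 0.2 -0.1 0 0 0 10; 0.1 0.35 -0.05 0 0 0 10; 0.15 0.5 0 0 0 0 10; 0.15 0.5 0 0 0 0 10; 0.15 0.5 0 0 0 0 10; 0.1 0.35 0 0 0 0 10; 0.05 0.2 0 0 0 0 10; 0.0 0.1 0 0 0 0 10'
python3 -c "
from h import *
togo([.517,.37,.22],81.7)"
```

```text
clock: 11.9
position: [0.5399, 0.251, 0.2396]
ee_rot: [0.072, 0.997, 0.003, 0.002]
ft_force: [0.1, -0.1, -2.0]
grip_width: 0.193
t 11.9 pos [0.5399 0.251  0.2396] F [ 0.05 -0.11 -2.04] grip 16.5
shift now-axes [1.   2.86 0.51] turn [0.05 0.03 0.01] shift in target axes [1.   2.86 0.49]
```

```bash
python3 -m crank '0 0.1 0 0 0 0 10; 0.05 0.2 0 0 0 0 10; 0.1 0.3 0 0 0 0 10; 0.15 0.4 0 0 0 0 10; 0.15 0.45 0 0 0 0 10; 0.15 0.4 0 0 0 0 10; 0.1 0.3 0 0.02 0.01 0 10; 0.1 0.2 0 0.02 0.01 0 10; 0.05 0.1 0 0 0 0 10; 0 0 0 0 0 0 10'
python3 - <<'E'
from h import *
togo([.517,.37,.158],81.7)
for n in ("wrist","side","scene"):
    p,d=camera(n); cv2.imwrite(f"pics/{n}7.png",p[:,:,::-1]); np.save(f"pics/{n}7.npy",d)
E
```

```text
clock: 12.9
position: [0.5189, 0.3609, 0.2396]
ee_rot: [0.073, 0.997, -0.0, 0.0]
ft_force: [0.8, -0.4, -3.3]
grip_width: 0.189
t 12.9 pos [0.5189 0.3609 0.2396] F [ 0.83 -0.43 -3.33] grip 16.1
shift now-axes [0.08 0.22 2.04] turn [-0.    0.01 -0.01] shift in target axes [0.08 0.22 2.04]
```

View pics/wrist7.png

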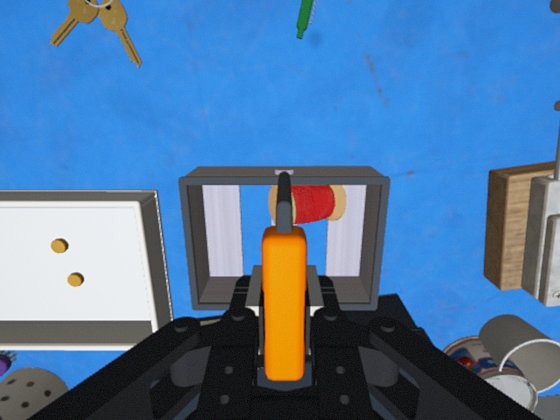

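View pics/side7.png

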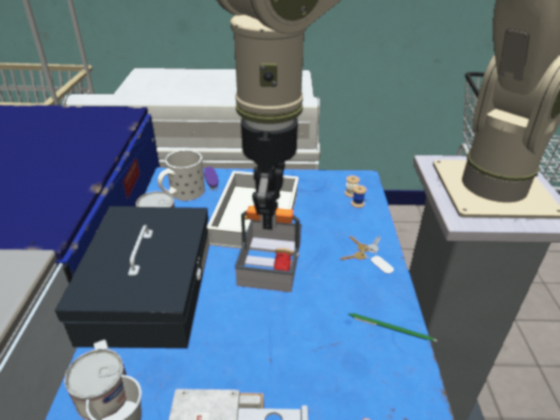

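View pics/scene7.png

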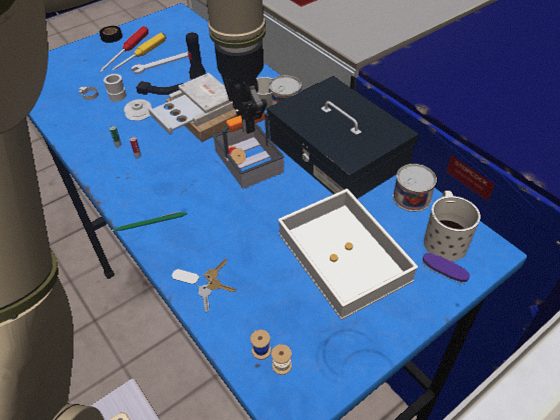

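Both studs are in the tub (wrist view (59,246) and (76,280); scene view (334,257) and (349,245)), the spool is in the sieve, and the table below is clear. I'll lower it.

```bash
python3 -m crank '0 0 0.08 0 0 0 10; 0 0 0.16 0 0 0 10; 0 0 0.25 0 0 0 10; 0 0 0.3 0 0 0 10; 0 0 0.3 0 0 0 10; 0 0 0.25 0 0 0 10; 0 0 0.16 0 0 0 10; 0 0 0.08 0 0 0 10; 0 0 0.05 0 0 0 10; 0 0 0 0 0 0 10'
python3 -c "
from h import *
togo([.517,.37,.1575],81.7)"
```

```text
clock: 14.05
position: [0.5203, 0.3565, 0.1673]
ee_rot: [0.075, 0.997, -0.002, -0.0]
ft_force: [0.0, 0.3, -2.7]
grip_width: 0.19
t 14.05 pos [0.5203 0.3565 0.1673] F [ 0.01  0.3  -2.67] grip 16.2
shift now-axes [0.13 0.32 0.24] turn [-0.02  0.   -0.04] shift in target axes [0.13 0.32 0.24]
```

```bash
python3 -m crank '0 0 0.06 0 0 0 10; 0 0 0.06 0 0 0 10; 0 0 0.05 0 0 0 10; 0 0 0.04 0 0 0 10; 0 0 0.03 0 0 0 10; 0 0 0 0 0 0 10; 0 0 0 0 0 0 10; 0 0 0 0 0 0 10; 0 0 0 0 0 0 10; 0 0 0 0 0 0 10'
python3 -c "
from h import *
togo([.517,.37,.1575],81.7)"
```

```text
clock: 15.05
position: [0.5209, 0.357, 0.1585]
ee_rot: [0.075, 0.997, -0.001, 0.001]
ft_force: [0.3, -0.3, -1.7]
grip_width: 0.192
t 15.05 pos [0.5209 0.357  0.1585] F [ 0.3  -0.25 -1.67] grip 16.4
shift now-axes [0.15 0.31 0.02] turn [-0.01  0.01 -0.04] shift in target axes [0.14 0.31 0.02]
```

```bash
python3 -m crank '0 0 0.03 0 0 0 10; 0 0 0.03 0 0 0 10; 0 0 0.02 0 0 0 10; 0 0 0 0 0 0 10; 0 0 0 0 0 0 10; 0 0 0 0 0 0 10; 0 0 0 0 0 0 10; 0 0 0 0 0 0 10; 0 0 0 0 0 0 10; 0 0 0 0 0 0 10' 20
python3 -c "
from h import *
togo([.517,.37,.1575],81.7)"
```

```text
clock: 16.05
position: [0.5214, 0.3572, 0.1576]
ee_rot: [0.075, 0.997, 0.0, 0.002]
ft_force: [0.5, 0.5, -1.8]
grip_width: 0.192
t 16.05 pos [0.5214 0.3572 0.1576] F [ 0.53  0.47 -1.8 ] grip 16.4
shift now-axes [0.16 0.3  0.  ] turn [ 0.    0.02 -0.04] shift in target axes [0.15 0.3  0.  ]
```

```bash
python3 -m crank '0 0 0.04 0 0 0 10; 0 0 0.04 0 0 0 10; 0 0 0 0 0 0 10; 0 0 0 0 0 0 14; 0 0 0 0 0 0 18; 0 0 0 0 0 0 20; 0 0 0 0 0 0 23; 0 0 0 0 0 0 28; 0 0 0 0 0 0 35; 0 0 0 0 0 0 45' 20
python3 - <<'E'
from h import *
togo([.517,.37,.26],81.7)
for n in ("wrist",):
    p,d=camera(n); cv2.imwrite(f"pics/{n}8.png",p[:,:,::-1]); np.save(f"pics/{n}8.npy",d)
E
```

```text
clock: 17.05
position: [0.522, 0.3576, 0.158]
ee_rot: [0.076, 0.997, 0.001, 0.002]
ft_force: [-0.1, 0.5, 1.0]
grip_width: 0.522
t 17.05 pos [0.522  0.3576 0.158 ] F [-0.09  0.55  1.  ] grip 44.6
shift now-axes [ 0.16  0.29 -2.55] turn [ 0.02  0.03 -0.05] shift in target axes [ 0.17  0.29 -2.55]
```

View pics/wrist8.png

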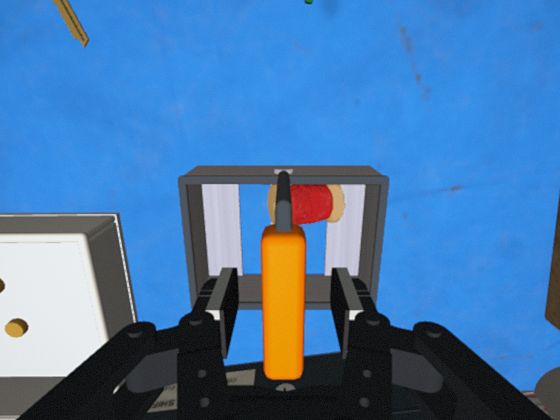

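The bar is free between the open fingers at (217,300) and (350,300). I'll open them further and rise straight up.

```bash
python3 -m crank '0 0 0 0 0 0 65; 0 0 -0.1 0 0 0 70; 0 0 -0.3 0 0 0 75; 0 0 -0.5 0 0 0 75; 0 0 -0.5 0 0 0 75; 0 0 -0.5 0 0 0 75; 0 0 -0.5 0 0 0 75; 0 0 -0.3 0 0 0 75; 0 0 0 0 0 0 75; 0 0 0 0 0 0 75'
python3 - <<'E'
from h import *
togo([.517,.37,.26],81.7)
for n in ("wrist","side","scene"):
    p,d=camera(n); cv2.imwrite(f"pics/{n}9.png",p[:,:,::-1]); np.save(f"pics/{n}9.npy",d)
im=cv2.imread("pics/wrist9.png");d=np.load("pics/wrist9.npy");P=cloud("wrist",d)
h=cv2.cvtColor(im,cv2.COLOR_BGR2HSV); m=(cv2.inRange(h,(5,180,140),(18,255,255))>0)&(d>0)
q=P[m]; q=q[q[:,2]>.105]
print("bar top z",np.percentile(q[:,2],[5,50,95]),cv2.minAreaRect((q[:,:2]*1000).astype(np.float32)))
im=cv2.imread("pics/scene9.png");d=np.load("pics/scene9.npy");P=cloud("scene",d)
h=cv2.cvtColor(im,cv2.COLOR_BGR2HSV); m=cv2.inRange(h,(8,90,90),(28,255,255)); m[:235]=0;m[300:]=0;m[:,:300]=0;m[:,380:]=0
k,l,s,c=cv2.connectedComponentsWithStats(m)
for i in range(1,k):
    if s[i,4]>8: print(c[i],np.median(P[l==i],axis=0).round(4))
E
```

```text
clock: 18.1
position: [0.5216, 0.3572, 0.2759]
ee_rot: [0.076, 0.997, 0.002, 0.003]
ft_force: [-0.9, 0.6, -0.6]
grip_width: 0.878
t 18.1 pos [0.5216 0.3572 0.2759] F [-0.93  0.64 -0.59] grip 75.0
shift now-axes [0.17 0.3  0.4 ] turn [ 0.03  0.05 -0.05] shift in target axes [0.16 0.3  0.4 ]
bar top z [0.10986342 0.11235823 0.11369175] ((519.69482421875, 356.6641845703125), (17.038898468017578, 68.5120620727539), 80.96807861328125)
[348.40909091 245.72727273] [0.5733 0.1318 0.0111]
[333.29787234 257.29787234] [0.5349 0.1299 0.0111]
```

View pics/wrist9.png

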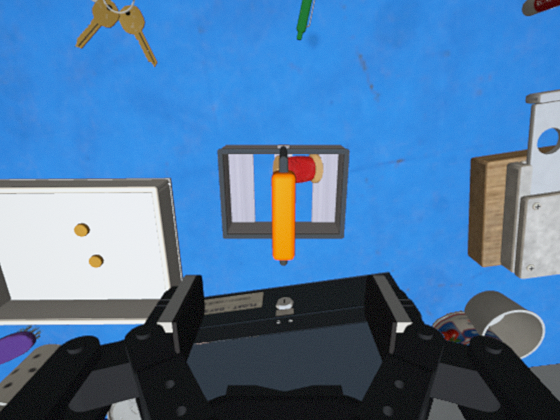

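View pics/side9.png

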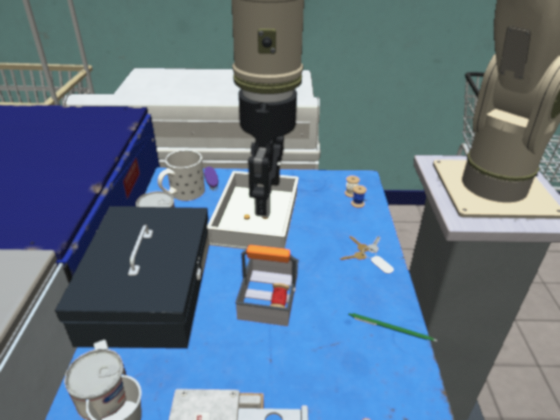

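The sieve stands upright on the table with its bar top at 0.112–0.114 m, about 0.23 m from the tub. The spool is inside it, both studs are on the tub floor, and the gripper is well clear above.

```bash
python3 -c "
from workcell import hand_in
print(hand_in())"
```

```text
the job is handed in; nothing more can be done
None
```

The job is done and handed in at about 18 s of the 45 s allowed. I lifted the sieve by its orange bar, carried it level over the tub and gave it one burst of side-to-side strokes. Both studs dropped through, and I set the sieve down upright near where it started and let go.

- **Studs:** both lie on the tub floor, at z about 0.011 m, near the tub's centre.
- **Sieve:** it stands at about (0.520, 0.357), 0.23 m from the tub's centre. Its bar top is at 0.112–0.114 m, the height expected with the feet on the table.
- **Spool:** it toppled during the shake, which the task allows, and lies inside the sieve's walls.
- **Gripper:** it is clear of everything, with its fingertips about 90 mm above the bar.

No check failed. The contact force during set-down was too small to show when the feet touched, so I relied on the height instead. The first scene and side views also disagreed by up to 9 mm on the bar's position; I used the wrist camera's reading for the grasp.

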